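# Vent a leak-tested switch housing

## Task

The sealed switch housing in the leak-test nest is still under pressure. Unscrew the knurled lock nut of the vent valve on top of it (anticlockwise seen from above) all the way up to its stop under the tip, then press the freed valve tip down and keep it pressed until the gauge needle has fallen to zero, and let go so that the tip springs back up. Leave the nut unscrewed and do not push the things lying around.

Things in the scene. Friction and masses are not known exactly. Their poses are not given: they have to be found in the camera images.
- leak_rig: fixed leak-test nest: base plate 190 x 290 mm, grey switch housing clamped on it (top at 74 mm), on that a manifold bar 34 mm wide (top at 104 mm) with the vent valve at its +y end and the gauge at its -y end. Origin: on the bench under the valve's vertical axis; z up, y along the bar away from the gauge. It reaches 123 mm to +y, 233 mm to -y, 95 mm to each side in x of the valve.
- nut_mid (a point): middle of the vent valve's knurled lock nut, on its vertical axis: plain steel cylinder, 36 mm across, 20 mm high. 148 mm above the bench when screwed down; it rises with the nut. Below the nut: a brass neck 22 mm across and 24 mm high, then a 32 mm hexagon (top at 114 mm). Nothing but the valve stands higher than that within 75 mm of its axis.
- lock_nut (a joint): angle of the lock nut in rad: 0 = screwed down on the neck, grows as it is unscrewed (anticlockwise from above) up to the stop at 4.4, close under the tip. It rises 8 mm a turn (1.27 mm per rad), has about 0.1 N m of friction, stays where it is left, and starts between 0 and 0.5. The pin can be pressed no farther than the nut has risen.
- tip_top (a point): top of the valve tip, on the valve's axis: flat steel mushroom head 16 mm across, 10 mm high, on a 10 mm threaded pin that stands out of the middle of the nut. 174 mm above the bench when not pressed; 6 mm of pin show between a screwed-down nut and the head.
- valve_pin (a joint): how far the valve pin is pressed down, in m: 0 = up, full stroke 0.0045. A spring holds it up with 4 N; the valve begins to open at 0.002, is well open from 0.003 on, and takes about 13 N there. The nut goes down with the pin.
- gauge_face (a point): middle of the face of the round pressure gauge, 63 mm across, facing up, 138 mm above the bench, 115 mm from the valve's axis in -y of leak_rig
- gauge_needle (a joint): angle of the gauge's black needle in rad, clockwise from above: 0 = zero pressure, needle at the first tick of the scale (pointing midway between -x and +y of leak_rig). It starts between 1.8 and 3.2, falls to zero in about 2 s while the valve is held open, and stays where it is while the valve is shut.
- mouse: bystander, loose: black computer mouse 116 x 62 x 36 mm lying on the bench, origin at the centre of its underside
- tape_roll: bystander, loose: roll of beige masking tape lying flat, 96 mm across, 26 mm high, origin at the centre of its underside
- spare_switch: bystander, loose: small grey network switch with black finned top, 80 x 110 x 45 mm, lying on the bench, origin at the centre of its underside

How it is judged:
On the way, in this order (a step that is already met when the one before it is completed fails the run):
1. the lock nut is unscrewed up to its stop (more than 3.6 rad of 4.4) (value of joint lock_nut above 3.6 rad), for 0.2 s.
2. the tip is held down until the gauge needle has fallen to zero (below 0.15 rad) (value of joint valve_pin above 0.002 m and value of joint gauge_needle below 0.15 rad), for 0.1 s.
At the end, for the whole second after the job is handed in: The gauge needle rests at zero (below 0.15 rad), the lock nut is still unscrewed (above 3.3 rad), the valve tip has been let go and is back up (pressed less than 1 mm), and mouse, tape roll and spare switch lie within 30 mm of where they were (value of joint gauge_needle below 0.15 rad and value of joint lock_nut above 3.3 rad and value of joint valve_pin below 0.001 m and distance of each of mouse, tape_roll, spare_switch from where it was at the start of the episode below 0.03 m); the robot touches nothing.
It fails at once if a bystander is pushed by more than 30 mm (distance of any of mouse, tape_roll, spare_switch from where it was at the start of the episode above 0.03 m).
It also fails if it takes over 61 s, if anything falls off the work surface, if the arm or the gripper's body presses on something with over 40 N, if the wrist force passes 120 N, or if a joint passes its speed limit or range.

## Robot

A 6-joint arm with a two-finger parallel gripper is mounted at the origin on the work surface. World frame = base frame: x ahead of the robot, y to its left, z up, the work surface at z = 0. Lengths are in m, angles in rad, forces in N, time in s.
With the tool pointing down it reaches from about 0.375 to 0.925 m from the base axis. Payload 5.7 kg.
Tool frame: the origin (TCP) lies at the very end of the fingers, on their centre line; the grasp point (between the pads) lies 19 mm behind it; z points along the fingers, y is the line along which they close (so a half turn about z gives the same grasp; the last joint's range is limited). The gripper opens to 85 mm and grips with 20 to 120 N. Pads are 22 mm wide; open, the fingers measure 114 mm over their backs; the gripper's body (76 mm by 85 mm) begins 54 mm behind the grasp point. The pads swing forward as they close: fully open they stand 13 mm farther back than shut.
Start: joints at [-1.265, 0.359, 1.51, -0, 1.272, -0.115], TCP at [0.245, -0.548, 0.231] pointing down, gripper open.
Joint ranges: [-2.97, 2.97], [-1.01, 2.36], [0.21, 2.38], [-0.96, 4.11], [0.2, 2.71], [-2.98, 2.98]. Speed limits (rad/s): [2.39, 2.39, 3.14, 3.14, 3.14, 3.14].

## Interface

Orientations are given as a 3x3 rotation matrix whose columns are the frame's x, y, z axes.
In Python, from plant import robot gives the robot as it stands.
- The arm moves only by the shell command python3 -m pendant 'ROWS' [FORCE]. ROWS is JSON, a list of rows, each an object of numbers: "claw": the opening, from 0 (shut) to 1 (fully open); "tx", "ty", "tz": the shift along the tool's x, y, z in m; "wx", "wy", "wz": the turn, a rotation vector about the tool's x, y, z in degrees. A call has 1 to 12 rows; each row is the pose to reach, as a shift and turn from the pose commanded when the call began, along the tool's axes at that moment; what a row does not reach only later rows make up. A row lasts 1/10 s, in which the tool goes at most 50 mm and 8.59 degrees, less where a joint would pass 70% of its speed; a pose out of reach is approached as far as the arm can. A call with a gripper value outside its range is refused whole. The fingers move at their own pace and stop on an object; FORCE is the grip in N (left out, the last holds). Time passes only in rows, so rows that repeat a pose let the fingers close. It gives the time, the measured TCP pose, the force, the opening and the grip force at its end, in the units of the state.
- robot.get_obs(): the state, without advancing time (a new reading comes with each control period).
- robot.read_camera(name): name is "side" or "top" or "wrist"; returns a dict with "img" (384x512x3 uint8, red, green, blue), "K" (3x3 intrinsics, pixels), "rvec" (rotation vector, rad) and "tvec" (3), from world to camera coordinates, as OpenCV has them. Camera axes: x right, y down, z forward; pixel columns grow to the right and rows downward; lengths in m; the calibration is good to about 2 mm. A picture is of the moment at which its call begins. There is no depth.
- robot.close_job(): hands the job in; it is judged then, once.
The state is a dict: "time": time; "joints": joint angles; "dq": joint speeds; "joint_torque": joint torques, N m; "eef_pos": TCP position; "orientation": TCP orientation; "contact_force": force on the tool from outside, world axes, zero at the start; "torque": the same for the moment, N m; "width": finger opening in m; "finger_force": force on a finger pad.
Only numpy, scipy, OpenCV 4.12 (cv2) and the standard library are available. Lean on these libraries where they do the work, as an engineer would, in place of code of your own. Each camera call takes 0.05 s, during which the arm holds its last target. There are 200 camera calls.

## Working session

There is one attempt and no reset: what is moved stays moved. The work goes in short steps, Python scripts to look and compute and a shell command to move; the robot and the scene stay as the last step left them, time stands still between calls to the robot, and variables do not carry over. Pictures are saved under pics/ and viewed, at most 10 in all, crops included, and the job is handed in when it is done.

```bash
mkdir -p pics
python3 - <<'E'
from plant import robot
import cv2,numpy as np
ims=[]
for n in("top","side"):
    c=robot.read_camera(n); np.savez(f"{n}.npz",**c); ims.append(c["img"][:,:,::-1])
    print(n,c["K"].tolist(),c["rvec"],c["tvec"])
a=np.vstack([cv2.resize(ims[0],(800,600))]);cv2.imwrite("pics/top.png",a)
cv2.imwrite("pics/side.png",cv2.resize(ims[1],(800,600)))
o=robot.get_obs();print(o["eef_pos"],o["orientation"],o["time"],o["width"])
E
```

```text
top [[408.9774690785327, 0.0, 253.92442634803305], [0.0, 408.9774690785327, 190.65659099153916], [0.0, 0.0, 1.0]] [ 2.13001143 -2.18953693  0.11085395] [0.11797131 0.59871466 0.97123078]
side [[354.83819528096774, 0.0, 256.94470970852757], [0.0, 354.83819528096774, 191.22954850937708], [0.0, 0.0, 1.0]] [ 2.24841622 -0.65358808  0.26142912] [-0.47224376  0.35560342  0.49215612]
[ 0.24489841 -0.54707297  0.23051984] [[ 9.12756444e-01  4.08503854e-01 -5.25337905e-04]
 [ 4.08504151e-01 -9.12755026e-01  1.61896380e-03]
 [ 1.81848139e-04 -1.69232236e-03 -9.99998551e-01]] 0.1 0.08571814966576592
```

View pics/top.png

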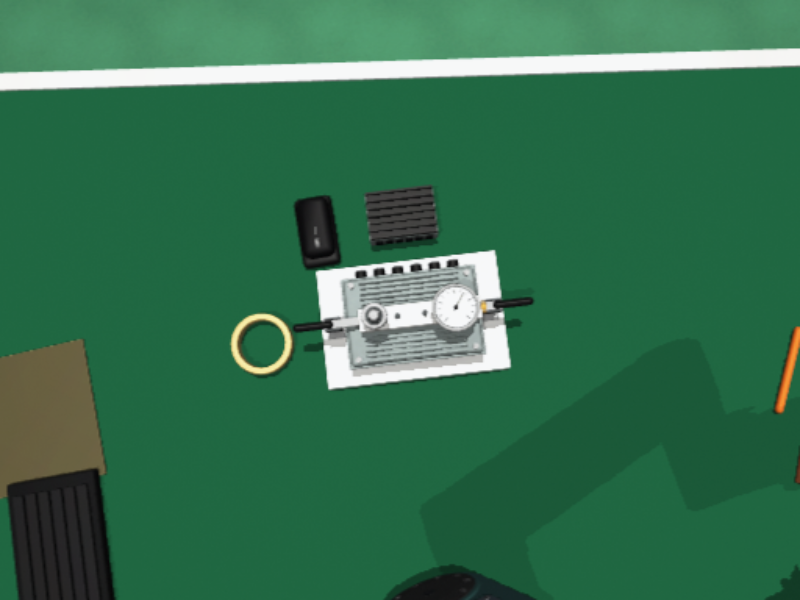

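View pics/side.png

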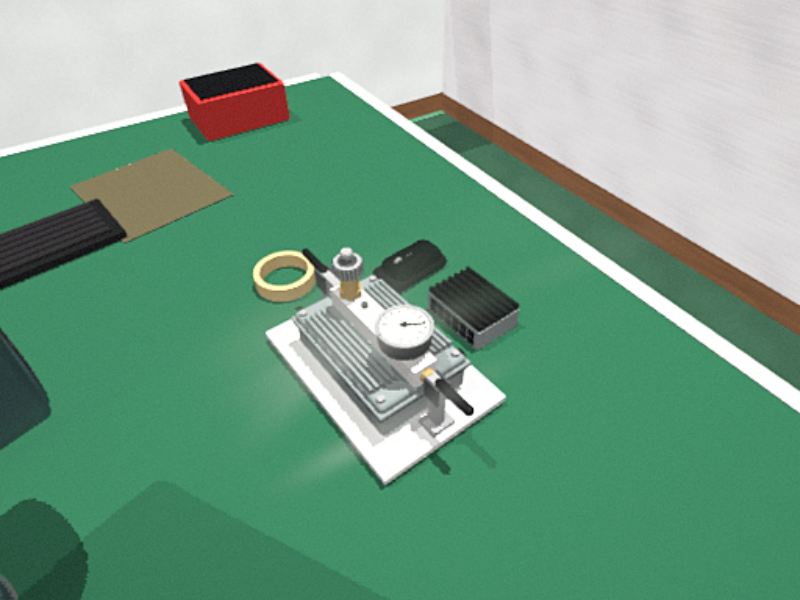

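The top view shows the valve tip at (374,314) and the gauge at (456,307) in the 800x600 picture. The side view shows the tip at (346,251) and the gauge at (404,325). The mouse and spare switch lie on the far side, and the tape roll lies to the left.

```bash
cat > h.py <<'E'
import cv2,numpy as np
from plant import robot
def ray(c,uv,z):
    R=cv2.Rodrigues(np.array(c["rvec"]))[0];t=np.array(c["tvec"]).ravel()
    C=-R.T@t;d=R.T@np.linalg.inv(c["K"])@[uv[0],uv[1],1.]
    return C+d*(z-C[2])/d[2]
def proj(c,p): return cv2.projectPoints(np.array([p],float),np.array(c["rvec"]),np.array(c["tvec"]),np.array(c["K"]),None)[0].ravel()
def P(c): return np.array(c["K"])@np.c_[cv2.Rodrigues(np.array(c["rvec"]))[0],np.array(c["tvec"]).ravel()]
def tool(p):
    o=robot.get_obs();return np.array(o["orientation"]).T@(np.array(p)-o["eef_pos"])
E
python3 - <<'E'
from h import *
t=np.load("top.npz");s=np.load("side.npz");k=.64
for n,a,b,z in(("tip",(374,314),(346,251),.174),("gauge",(456,307),(404,325),.138)):
    a=np.array(a)*k;b=np.array(b)*k
    X=cv2.triangulatePoints(P(t),P(s),a[:,None],b[:,None]).ravel();print(n,X[:3]/X[3],ray(t,a,z),ray(s,b,z))
p=ray(t,np.array((374,314))*k,.174);p[2]=.26;print(tool(p))
for n in"ts":pass
print(ray(t,np.array((262,344))*k,.026),ray(t,np.array((317,228))*k,.036))
E
```

```text
tip [0.56467083 0.13185198 0.1739158 ] [0.56508213 0.13168898 0.174     ] [0.56405392 0.1319136  0.174     ]
gauge [0.57458795 0.01796539 0.1391558 ] [0.57488681 0.01778089 0.138     ] [0.57490582 0.01900097 0.138     ]
[ 0.56953219 -0.48879699 -0.02854943]
[0.53551532 0.31578862 0.026     ] [0.71695252 0.22525817 0.036     ]
```

```bash
R='{"tx":0.5695,"ty":-0.489,"tz":-0.03,"wz":64,"claw":1}'; python3 -m pendant '[{"tx":0.57,"ty":-0.489,"tz":-0.03,"wz":64,"claw":1},{"tx":0.57,"ty":-0.489,"tz":-0.03,"wz":64,"claw":1},{"tx":0.57,"ty":-0.489,"tz":-0.03,"wz":64,"claw":1},{"tx":0.57,"ty":-0.489,"tz":-0.03,"wz":64,"claw":1},{"tx":0.57,"ty":-0.489,"tz":-0.03,"wz":64,"claw":1},{"tx":0.57,"ty":-0.489,"tz":-0.03,"wz":64,"claw":1},{"tx":0.57,"ty":-0.489,"tz":-0.03,"wz":64,"claw":1},{"tx":0.57,"ty":-0.489,"tz":-0.03,"wz":64,"claw":1},{"tx":0.57,"ty":-0.489,"tz":-0.03,"wz":64,"claw":1},{"tx":0.57,"ty":-0.489,"tz":-0.03,"wz":64,"claw":1},{"tx":0.57,"ty":-0.489,"tz":-0.03,"wz":64,"claw":1},{"tx":0.57,"ty":-0.489,"tz":-0.03,"wz":64,"claw":1}]'
python3 - <<'E'
from h import *
o=robot.get_obs();print(o["joints"],o["eef_pos"],np.degrees(np.arctan2(o["orientation"][1][0],o["orientation"][0][0])),tool([.5645,.1318,.26]))
E
```

```text
[-1.26509352e+00  3.59465502e-01  1.51132011e+00 -1.43664007e-05
  1.27250905e+00 -1.15107754e-01] [ 0.24489841 -0.54707297  0.23051984] 24.110902907134083 [ 0.56904619 -0.48913613 -0.02854895]$[0]: bad value
```

```bash
python3 -m pendant --help 2>&1 | head -20; python3 -m pendant '[{"tx":0.05,"ty":-0.04,"tz":-0.03,"wx":0,"wy":0,"wz":8,"claw":1}]'; python3 -m pendant '[{"tx":0.05,"ty":-0.04,"tz":0.0,"wz":8}]'
```

```text
invalid input: not JSON, or not a number
time: 0.2
eef_pos: [0.2638, -0.5093, 0.2495]
orientation: [[0.962, 0.273, -0.003], [0.273, -0.962, 0.002], [-0.002, -0.003, -1.0]]
contact_force: [1.1, 1.1, 1.1]
width: 0.0859
finger_force: 0.0$[0]: bad value
```

All seven keys are needed in each row.

Run:
```python
from h import *
print(tool([.5645,.1318,.26]))
```

```text
[ 0.4643688  -0.53460421 -0.00966306]
```

```bash
python3 -m pendant '[{"tx":0.46,"ty":-0.53,"tz":0,"wx":0,"wy":0,"wz":56,"claw":1},{"tx":0.46,"ty":-0.53,"tz":0,"wx":0,"wy":0,"wz":56,"claw":1},{"tx":0.46,"ty":-0.53,"tz":0,"wx":0,"wy":0,"wz":56,"claw":1},{"tx":0.46,"ty":-0.53,"tz":0,"wx":0,"wy":0,"wz":56,"claw":1},{"tx":0.46,"ty":-0.53,"tz":0,"wx":0,"wy":0,"wz":56,"claw":1},{"tx":0.46,"ty":-0.53,"tz":0,"wx":0,"wy":0,"wz":56,"claw":1},{"tx":0.46,"ty":-0.53,"tz":0,"wx":0,"wy":0,"wz":56,"claw":1},{"tx":0.46,"ty":-0.53,"tz":0,"wx":0,"wy":0,"wz":56,"claw":1},{"tx":0.46,"ty":-0.53,"tz":0,"wx":0,"wy":0,"wz":56,"claw":1},{"tx":0.46,"ty":-0.53,"tz":0,"wx":0,"wy":0,"wz":56,"claw":1},{"tx":0.46,"ty":-0.53,"tz":0,"wx":0,"wy":0,"wz":56,"claw":1},{"tx":0.46,"ty":-0.53,"tz":0,"wx":0,"wy":0,"wz":56,"claw":1}]'
python3 - <<'E'
from h import *
o=robot.get_obs();print(o["joints"],o["dq"],np.degrees(np.arctan2(o["orientation"][1][0],o["orientation"][0][0])),tool([.5645,.1318,.26]))
E
```

```text
time: 1.4
eef_pos: [0.5081, 0.0167, 0.2524]
orientation: [[0.767, -0.641, -0.0], [-0.641, -0.767, -0.0], [-0.0, 0.0, -1.0]]
contact_force: [0.4, -0.7, -0.8]
width: 0.0853
finger_force: 0.0
[-1.03015082e-01  2.06557438e-01  1.67528227e+00 -1.09273689e-04
  1.26000380e+00  2.16386826e+00] [ 0.96807979  0.30998323 -0.41119033 -0.00534016  0.08797608  0.96297265] -39.88093385039198 [-0.03052522 -0.12448465 -0.00763416]
```

```bash
python3 -m pendant '[{"tx":-0.025,"ty":-0.09,"tz":-0.008,"wx":0,"wy":0,"wz":0,"claw":1},{"tx":-0.025,"ty":-0.09,"tz":-0.008,"wx":0,"wy":0,"wz":0,"claw":1},{"tx":-0.025,"ty":-0.09,"tz":-0.008,"wx":0,"wy":0,"wz":0,"claw":1},{"tx":-0.025,"ty":-0.09,"tz":-0.008,"wx":0,"wy":0,"wz":0,"claw":1},{"tx":-0.025,"ty":-0.09,"tz":-0.008,"wx":0,"wy":0,"wz":0,"claw":1}]'
python3 - <<'E'
from h import *
o=robot.get_obs();print(o["joints"],tool([.5645,.1318,.26]))
c=robot.read_camera("wrist");np.savez("w1.npz",**c);cv2.imwrite("pics/w1.png",c["img"][:,:,::-1]);print(proj(c,[.5645,.1318,.174]))
E
```

```text
time: 1.9
eef_pos: [0.5455, 0.0989, 0.26]
orientation: [[0.767, -0.642, -0.002], [-0.642, -0.767, -0.001], [-0.001, 0.001, -1.0]]
contact_force: [-0.4, 0.3, 0.5]
width: 0.0855
finger_force: 0.0
[ 5.49833294e-02  2.68731923e-01  1.56983227e+00 -4.55524725e-04
  1.30460811e+00  2.32243084e+00] [-6.56886797e-03 -3.74421253e-02 -2.97773214e-06]
[212.42032389 198.98588763]
```

View pics/w1.png

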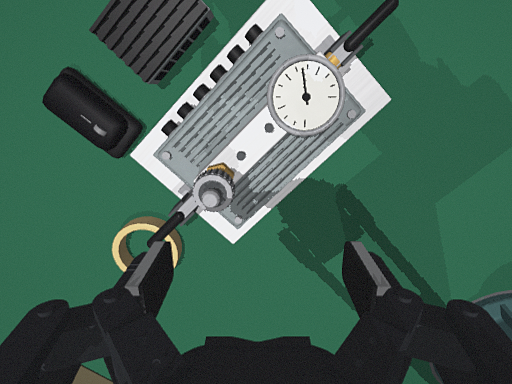

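The tip is at (211,197) against a predicted (212,199), so the position holds to about 1–2 mm. Next I centre over it and descend.

```bash
python3 -c "
from h import *
c=np.load('w1.npz');print(ray(c,(211,197),.174))"
python3 -m pendant '[{"tx":-0.007,"ty":-0.037,"tz":0,"wx":0,"wy":0,"wz":0,"claw":1},{"tx":-0.007,"ty":-0.037,"tz":0,"wx":0,"wy":0,"wz":0,"claw":1},{"tx":-0.007,"ty":-0.037,"tz":0.03,"wx":0,"wy":0,"wz":0,"claw":1},{"tx":-0.007,"ty":-0.037,"tz":0.06,"wx":0,"wy":0,"wz":0,"claw":1},{"tx":-0.007,"ty":-0.037,"tz":0.09,"wx":0,"wy":0,"wz":0,"claw":1},{"tx":-0.007,"ty":-0.037,"tz":0.09,"wx":0,"wy":0,"wz":0,"claw":1},{"tx":-0.007,"ty":-0.037,"tz":0.09,"wx":0,"wy":0,"wz":0,"claw":1}]'
python3 - <<'E'
from h import *
o=robot.get_obs();print(o["joints"],tool([.5645,.1318,.13]))
E
```

```text
[0.56653849 0.13150606 0.174     ]
time: 2.65
eef_pos: [0.5643, 0.1314, 0.1707]
orientation: [[0.766, -0.642, -0.001], [-0.642, -0.766, -0.0], [-0.001, 0.001, -1.0]]
contact_force: [-0.1, -0.8, 0.3]
width: 0.0856
finger_force: 0.0
[ 1.09712334e-01  3.90902484e-01  1.62534993e+00 -9.68334313e-05
  1.12677441e+00  2.37807745e+00] [-4.57477556e-06 -4.80082617e-04  4.07260275e-02]
```

```bash
python3 -m pendant '[{"tx":0.0003,"ty":-0.0007,"tz":0.02,"wx":0,"wy":0,"wz":0,"claw":1},{"tx":0.0003,"ty":-0.0007,"tz":0.041,"wx":0,"wy":0,"wz":0,"claw":1},{"tx":0.0003,"ty":-0.0007,"tz":0.041,"wx":0,"wy":0,"wz":0,"claw":0.6},{"tx":0.0003,"ty":-0.0007,"tz":0.041,"wx":0,"wy":0,"wz":0,"claw":0},{"tx":0.0003,"ty":-0.0007,"tz":0.041,"wx":0,"wy":0,"wz":0,"claw":0},{"tx":0.0003,"ty":-0.0007,"tz":0.041,"wx":0,"wy":0,"wz":0,"claw":0},{"tx":0.0003,"ty":-0.0007,"tz":0.041,"wx":0,"wy":0,"wz":0,"claw":0},{"tx":0.0003,"ty":-0.0007,"tz":0.041,"wx":0,"wy":0,"wz":0,"claw":0},{"tx":0.0003,"ty":-0.0007,"tz":0.041,"wx":0,"wy":0,"wz":0,"claw":0}]' 40
python3 - <<'E'
from h import *
o=robot.get_obs();print(o["joints"],tool([.5645,.1318,.13]))
c=robot.read_camera("side");cv2.imwrite("pics/s2.png",cv2.resize(c["img"][100:260,130:330,::-1],(750,600)))
E
```

```text
time: 3.55
eef_pos: [0.5667, 0.133, 0.1312]
orientation: [[0.767, -0.641, 0.003], [-0.641, -0.767, 0.0], [0.002, -0.002, -1.0]]
contact_force: [-0.8, -1.2, 7.2]
width: 0.0346
finger_force: 40.0
[ 1.11954448e-01  4.38478946e-01  1.66210762e+00 -1.70530650e-04
  1.03810301e+00  2.37887866e+00] [-0.0009145   0.00231224  0.00114442]
```

View pics/s2.png

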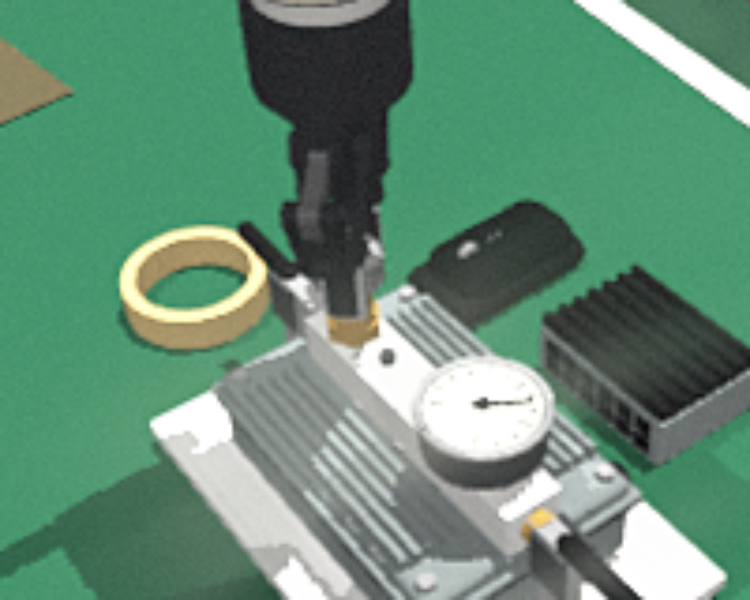

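The fingers hold the nut, with an opening of 34.6 mm against its 36 mm. The axis is about 2 mm off the command, so I shift onto it and start turning.

```bash
python3 -m pendant '[{"tx":0.001,"ty":-0.0025,"tz":-0.001,"wx":0,"wy":0,"wz":0,"claw":0},{"tx":0.001,"ty":-0.0025,"tz":-0.0012,"wx":0,"wy":0,"wz":-8,"claw":0},{"tx":0.001,"ty":-0.0025,"tz":-0.0014,"wx":0,"wy":0,"wz":-16,"claw":0},{"tx":0.001,"ty":-0.0025,"tz":-0.0015,"wx":0,"wy":0,"wz":-24,"claw":0},{"tx":0.001,"ty":-0.0025,"tz":-0.0017,"wx":0,"wy":0,"wz":-32,"claw":0},{"tx":0.001,"ty":-0.0025,"tz":-0.0019,"wx":0,"wy":0,"wz":-40,"claw":0},{"tx":0.001,"ty":-0.0025,"tz":-0.0021,"wx":0,"wy":0,"wz":-48,"claw":0},{"tx":0.001,"ty":-0.0025,"tz":-0.0022,"wx":0,"wy":0,"wz":-56,"claw":0},{"tx":0.001,"ty":-0.0025,"tz":-0.0024,"wx":0,"wy":0,"wz":-64,"claw":0},{"tx":0.001,"ty":-0.0025,"tz":-0.0026,"wx":0,"wy":0,"wz":-72,"claw":0},{"tx":0.001,"ty":-0.0025,"tz":-0.0028,"wx":0,"wy":0,"wz":-80,"claw":0},{"tx":0.001,"ty":-0.0025,"tz":-0.003,"wx":0,"wy":0,"wz":-88,"claw":0}]'
python3 - <<'E'
from h import *
o=robot.get_obs();print(o["joints"],o["torque"])
E
```

```text
time: 4.8
eef_pos: [0.5667, 0.1361, 0.1328]
orientation: [[0.664, 0.748, -0.002], [0.748, -0.664, 0.003], [0.001, -0.004, -1.0]]
contact_force: [-3.4, 6.8, 3.3]
width: 0.0341
finger_force: 40.1
[0.11493518 0.43922415 1.65557272 0.00400052 1.04846379 0.83926652] [ 1.15129538  0.80626994 -0.19297596]
```

```bash
python3 -m pendant '[{"tx":-0.0015,"ty":-0.001,"tz":-0.0001,"wx":0,"wy":0,"wz":-4,"claw":0},{"tx":-0.003,"ty":-0.001,"tz":-0.0003,"wx":0,"wy":0,"wz":-12,"claw":0},{"tx":-0.003,"ty":-0.001,"tz":-0.0005,"wx":0,"wy":0,"wz":-20,"claw":0},{"tx":-0.003,"ty":-0.001,"tz":-0.0006,"wx":0,"wy":0,"wz":-28,"claw":0},{"tx":-0.003,"ty":-0.001,"tz":-0.0008,"wx":0,"wy":0,"wz":-36,"claw":0},{"tx":-0.003,"ty":-0.001,"tz":-0.001,"wx":0,"wy":0,"wz":-44,"claw":0},{"tx":-0.003,"ty":-0.001,"tz":-0.0012,"wx":0,"wy":0,"wz":-52,"claw":0},{"tx":-0.003,"ty":-0.001,"tz":-0.0013,"wx":0,"wy":0,"wz":-60,"claw":0},{"tx":-0.003,"ty":-0.001,"tz":-0.0015,"wx":0,"wy":0,"wz":-68,"claw":0},{"tx":-0.003,"ty":-0.001,"tz":-0.0017,"wx":0,"wy":0,"wz":-76,"claw":0},{"tx":-0.003,"ty":-0.001,"tz":-0.0019,"wx":0,"wy":0,"wz":-84,"claw":0},{"tx":-0.003,"ty":-0.001,"tz":-0.0021,"wx":0,"wy":0,"wz":-92,"claw":0}]'
python3 - <<'E'
from h import *
o=robot.get_obs();print(o["joints"],o["torque"])
E
```

```text
time: 6.0
eef_pos: [0.563, 0.1352, 0.1347]
orientation: [[-0.77, 0.638, -0.004], [0.638, 0.77, 0.004], [0.005, 0.001, -1.0]]
contact_force: [-5.2, 8.3, 3.7]
width: 0.0344
finger_force: 40.2
[ 0.11345399  0.43286968  1.66119506  0.0051288   1.05060616 -0.76859219] [ 1.32141632  0.90354028 -0.17601702]
```

```bash
python3 -m pendant '[{"tx":0.001,"ty":0,"tz":-0.0001,"wx":0,"wy":0,"wz":-6,"claw":0},{"tx":0.001,"ty":0,"tz":-0.0003,"wx":0,"wy":0,"wz":-14,"claw":0},{"tx":0.001,"ty":0,"tz":-0.0005,"wx":0,"wy":0,"wz":-22,"claw":0},{"tx":0.001,"ty":0,"tz":-0.0007,"wx":0,"wy":0,"wz":-30,"claw":0},{"tx":0.001,"ty":0,"tz":-0.0008,"wx":0,"wy":0,"wz":-38,"claw":0},{"tx":0.001,"ty":0,"tz":-0.001,"wx":0,"wy":0,"wz":-46,"claw":0}]'
python3 - <<'E'
from h import *
o=robot.get_obs();print(o["joints"][5],o["torque"])
E
python3 -m pendant '[{"tx":0,"ty":0,"tz":-0.0002,"wx":0,"wy":0,"wz":-8,"claw":0},{"tx":0,"ty":0,"tz":-0.0004,"wx":0,"wy":0,"wz":-16,"claw":0},{"tx":0,"ty":0,"tz":-0.0005,"wx":0,"wy":0,"wz":-22,"claw":0}]'
python3 - <<'E'
from h import *
o=robot.get_obs();print(o["joints"][5],o["torque"])
E
```

```text
time: 6.6
eef_pos: [0.5623, 0.134, 0.1356]
orientation: [[-0.994, -0.112, -0.004], [-0.112, 0.994, 0.001], [0.004, 0.001, -1.0]]
contact_force: [-5.0, 2.0, 3.5]
width: 0.0342
finger_force: 40.2
-1.5702281297243579 [ 0.13877989  0.74309082 -0.13446505]
time: 6.9
eef_pos: [0.563, 0.1336, 0.1362]
orientation: [[-0.88, -0.475, -0.002], [-0.475, 0.88, 0.001], [0.002, 0.002, -1.0]]
contact_force: [-0.8, 1.1, 3.1]
width: 0.0347
finger_force: 40.2
-1.952950320548032 [ 0.24325043  0.15223043 -0.6915205 ]
```

Torque has climbed to 0.69 N m, so the nut is at its stop after about 4.33 rad of turning. I release it, rise, and shut the gripper.

```bash
python3 -m pendant '[{"tx":0,"ty":0,"tz":0,"wx":0,"wy":0,"wz":0,"claw":0},{"tx":0,"ty":0,"tz":0,"wx":0,"wy":0,"wz":0,"claw":0},{"tx":0,"ty":0,"tz":0,"wx":0,"wy":0,"wz":0,"claw":1},{"tx":0,"ty":0,"tz":0,"wx":0,"wy":0,"wz":0,"claw":1},{"tx":0,"ty":0,"tz":0,"wx":0,"wy":0,"wz":0,"claw":1},{"tx":0,"ty":0,"tz":0,"wx":0,"wy":0,"wz":0,"claw":1},{"tx":0,"ty":0,"tz":-0.03,"wx":0,"wy":0,"wz":0,"claw":1},{"tx":0,"ty":0,"tz":-0.06,"wx":0,"wy":0,"wz":0,"claw":1},{"tx":0,"ty":0,"tz":-0.09,"wx":0,"wy":0,"wz":0,"claw":1},{"tx":0,"ty":0,"tz":-0.09,"wx":0,"wy":0,"wz":0,"claw":0.1},{"tx":0,"ty":0,"tz":-0.09,"wx":0,"wy":0,"wz":0,"claw":0},{"tx":0,"ty":0,"tz":-0.09,"wx":0,"wy":0,"wz":0,"claw":0}]'
python3 -m pendant '[{"tx":0,"ty":0,"tz":0,"wx":0,"wy":0,"wz":0,"claw":0},{"tx":0,"ty":0,"tz":0,"wx":0,"wy":0,"wz":0,"claw":0},{"tx":0,"ty":0,"tz":0,"wx":0,"wy":0,"wz":0,"claw":0}]'
python3 - <<'E'
from h import *
print(tool([.565,.133,.180]))
c=robot.read_camera("wrist");np.savez("w2.npz",**c);cv2.imwrite("pics/w2.png",c["img"][:,:,::-1]);print(proj(c,[.565,.133,.174]))
E
```

```text
time: 8.1
eef_pos: [0.5635, 0.1332, 0.2251]
orientation: [[-0.882, -0.471, -0.002], [-0.471, 0.882, -0.0], [0.002, 0.001, -1.0]]
contact_force: [-0.9, -0.1, 0.5]
width: 0.044
finger_force: 0.0
time: 8.4
eef_pos: [0.5639, 0.1332, 0.2254]
orientation: [[-0.882, -0.471, -0.001], [-0.471, 0.882, -0.0], [0.001, 0.001, -1.0]]
contact_force: [-0.6, 0.7, -0.3]
width: 0.0005
finger_force: 0.0
[-0.00090188 -0.00074205  0.04539889]
[256.74523884 207.83523151]
```

View pics/w2.png

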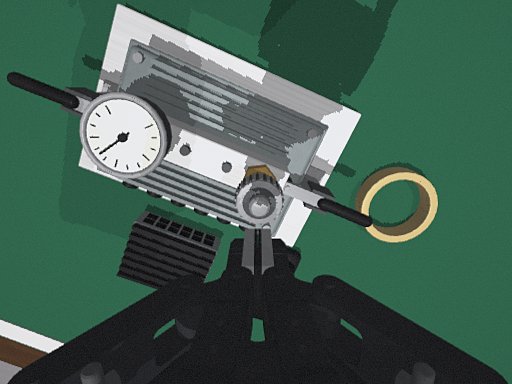

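The tip is at (260,205), within about 3 px of the prediction. The fingers are shut right beside it in the view, and the needle is still up. Now I press.

```bash
python3 -c "
from h import *
c=np.load('w2.npz');p=ray(c,(260,205),.174);print(p,tool(p))"
python3 -m pendant '[{"tx":-0.001,"ty":-0.001,"tz":0.02,"wx":0,"wy":0,"wz":0,"claw":0},{"tx":-0.001,"ty":-0.001,"tz":0.04,"wx":0,"wy":0,"wz":0,"claw":0},{"tx":-0.001,"ty":-0.001,"tz":0.048,"wx":0,"wy":0,"wz":0,"claw":0},{"tx":-0.001,"ty":-0.001,"tz":0.052,"wx":0,"wy":0,"wz":0,"claw":0},{"tx":-0.001,"ty":-0.001,"tz":0.054,"wx":0,"wy":0,"wz":0,"claw":0},{"tx":-0.001,"ty":-0.001,"tz":0.055,"wx":0,"wy":0,"wz":0,"claw":0},{"tx":-0.001,"ty":-0.001,"tz":0.055,"wx":0,"wy":0,"wz":0,"claw":0},{"tx":-0.001,"ty":-0.001,"tz":0.055,"wx":0,"wy":0,"wz":0,"claw":0}]'
```

```text
[0.5620186 0.1340091 0.174    ] [0.00139298 0.00161517 0.05161565]
time: 9.25
eef_pos: [0.5651, 0.1328, 0.1725]
orientation: [[-0.882, -0.471, -0.0], [-0.471, 0.882, -0.0], [0.0, 0.0, -1.0]]
contact_force: [-4.8, -1.0, 6.4]
width: -0.0
finger_force: 3.0
```

```bash
python3 -m pendant '[{"tx":0,"ty":0,"tz":0.002,"wx":0,"wy":0,"wz":0,"claw":0},{"tx":0,"ty":0,"tz":0.004,"wx":0,"wy":0,"wz":0,"claw":0},{"tx":0,"ty":0,"tz":0.006,"wx":0,"wy":0,"wz":0,"claw":0},{"tx":0,"ty":0,"tz":0.006,"wx":0,"wy":0,"wz":0,"claw":0},{"tx":0,"ty":0,"tz":0.006,"wx":0,"wy":0,"wz":0,"claw":0},{"tx":0,"ty":0,"tz":0.006,"wx":0,"wy":0,"wz":0,"claw":0}]'
```

```text
time: 9.85
eef_pos: [0.5656, 0.1329, 0.1693]
orientation: [[-0.882, -0.471, 0.002], [-0.471, 0.882, 0.0], [-0.002, -0.001, -1.0]]
contact_force: [-11.1, -1.2, 26.6]
width: -0.0001
finger_force: 13.1
```

```bash
python3 -m pendant '[{"tx":0,"ty":0,"tz":-0.001,"wx":0,"wy":0,"wz":0,"claw":0},{"tx":0,"ty":0,"tz":-0.001,"wx":0,"wy":0,"wz":0,"claw":0},{"tx":0,"ty":0,"tz":-0.001,"wx":0,"wy":0,"wz":0,"claw":0},{"tx":0,"ty":0,"tz":-0.001,"wx":0,"wy":0,"wz":0,"claw":0},{"tx":0,"ty":0,"tz":-0.001,"wx":0,"wy":0,"wz":0,"claw":0},{"tx":0,"ty":0,"tz":-0.001,"wx":0,"wy":0,"wz":0,"claw":0},{"tx":0,"ty":0,"tz":-0.001,"wx":0,"wy":0,"wz":0,"claw":0},{"tx":0,"ty":0,"tz":-0.001,"wx":0,"wy":0,"wz":0,"claw":0},{"tx":0,"ty":0,"tz":-0.001,"wx":0,"wy":0,"wz":0,"claw":0},{"tx":0,"ty":0,"tz":-0.001,"wx":0,"wy":0,"wz":0,"claw":0},{"tx":0,"ty":0,"tz":-0.001,"wx":0,"wy":0,"wz":0,"claw":0},{"tx":0,"ty":0,"tz":-0.001,"wx":0,"wy":0,"wz":0,"claw":0}]'
python3 -m pendant '[{"tx":0,"ty":0,"tz":0,"wx":0,"wy":0,"wz":0,"claw":0},{"tx":0,"ty":0,"tz":0,"wx":0,"wy":0,"wz":0,"claw":0},{"tx":0,"ty":0,"tz":0,"wx":0,"wy":0,"wz":0,"claw":0},{"tx":0,"ty":0,"tz":0,"wx":0,"wy":0,"wz":0,"claw":0},{"tx":0,"ty":0,"tz":0,"wx":0,"wy":0,"wz":0,"claw":0},{"tx":0,"ty":0,"tz":0,"wx":0,"wy":0,"wz":0,"claw":0},{"tx":0,"ty":0,"tz":0,"wx":0,"wy":0,"wz":0,"claw":0},{"tx":0,"ty":0,"tz":0,"wx":0,"wy":0,"wz":0,"claw":0},{"tx":0,"ty":0,"tz":0,"wx":0,"wy":0,"wz":0,"claw":0},{"tx":0,"ty":0,"tz":0,"wx":0,"wy":0,"wz":0,"claw":0},{"tx":0,"ty":0,"tz":0,"wx":0,"wy":0,"wz":0,"claw":0},{"tx":0,"ty":0,"tz":0,"wx":0,"wy":0,"wz":0,"claw":0}]'
python3 - <<'E'
from h import *
t=robot.read_camera("top")["img"];w=robot.read_camera("wrist")["img"]
a=cv2.resize(t[140:260,200:360,::-1],(400,300));b=cv2.resize(w[:,:,::-1],(400,300))
cv2.imwrite("pics/p3.png",np.hstack([a,b]))
E
```

```text
time: 11.05
eef_pos: [0.5654, 0.1329, 0.1694]
orientation: [[-0.882, -0.471, 0.001], [-0.471, 0.882, 0.0], [-0.001, -0.0, -1.0]]
contact_force: [-7.8, -0.8, 20.1]
width: -0.0001
finger_force: 9.8
time: 12.25
eef_pos: [0.5654, 0.1329, 0.1694]
orientation: [[-0.882, -0.471, 0.001], [-0.471, 0.882, 0.0], [-0.001, -0.0, -1.0]]
contact_force: [-8.4, -1.4, 19.4]
width: -0.0002
finger_force: 9.8
```

View pics/p3.png

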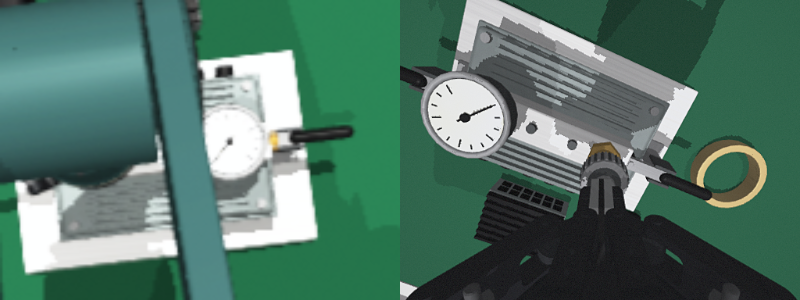

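The needle points up and to the right in the wrist view, from (465,117) to (495,105). That is midway between the rig's -x and +y, so it reads zero. I hold a little longer, then let go and retreat.

```bash
python3 -m pendant '[{"tx":0,"ty":0,"tz":0,"wx":0,"wy":0,"wz":0,"claw":0},{"tx":0,"ty":0,"tz":0,"wx":0,"wy":0,"wz":0,"claw":0},{"tx":0,"ty":0,"tz":0,"wx":0,"wy":0,"wz":0,"claw":0},{"tx":0,"ty":0,"tz":0,"wx":0,"wy":0,"wz":0,"claw":0},{"tx":0,"ty":0,"tz":0,"wx":0,"wy":0,"wz":0,"claw":0},{"tx":0,"ty":0,"tz":0,"wx":0,"wy":0,"wz":0,"claw":0},{"tx":0,"ty":0,"tz":-0.005,"wx":0,"wy":0,"wz":0,"claw":0},{"tx":0,"ty":0,"tz":-0.02,"wx":0,"wy":0,"wz":0,"claw":0},{"tx":0,"ty":0,"tz":-0.06,"wx":0,"wy":0,"wz":0,"claw":0},{"tx":0,"ty":0,"tz":-0.09,"wx":0,"wy":0,"wz":0,"claw":0},{"tx":0,"ty":0,"tz":-0.09,"wx":0,"wy":0,"wz":0,"claw":0},{"tx":0,"ty":0,"tz":-0.09,"wx":0,"wy":0,"wz":0,"claw":0}]'
python3 - <<'E'
from h import *
c=robot.read_camera("wrist");w=c["img"]
g=np.array([.5749,.0185,.138]);y=np.array([.5645,.133])-g[:2];y/=np.linalg.norm(y);x=np.array([y[1],-y[0]])
d=(y-x)/2**.5
p=proj(c,g);q=proj(c,[*(g[:2]+.025*d),.138]);print("pred zero",p,q)
u,v=p.astype(int);s=robot.read_camera("side")["img"]
a=cv2.resize(w[:,:,::-1],(400,300));b=cv2.resize(w[max(v-50,0):v+50,max(u-60,0):u+60,::-1],(400,300))
cv2.imwrite("pics/p4.png",np.vstack([np.hstack([a,b]),np.hstack([cv2.resize(s[140:240,160:293,::-1],(400,300)),cv2.resize(s[:,:,::-1],(400,300))])]))
E
```

```text
time: 13.55
eef_pos: [0.5666, 0.133, 0.2576]
orientation: [[-0.882, -0.471, 0.003], [-0.471, 0.882, 0.001], [-0.003, -0.001, -1.0]]
contact_force: [-0.8, -0.1, -0.4]
width: -0.0001
finger_force: 0.0
pred zero [137.72712517 127.0084868 ] [163.12572412 115.99539199]
```

View pics/p4.png

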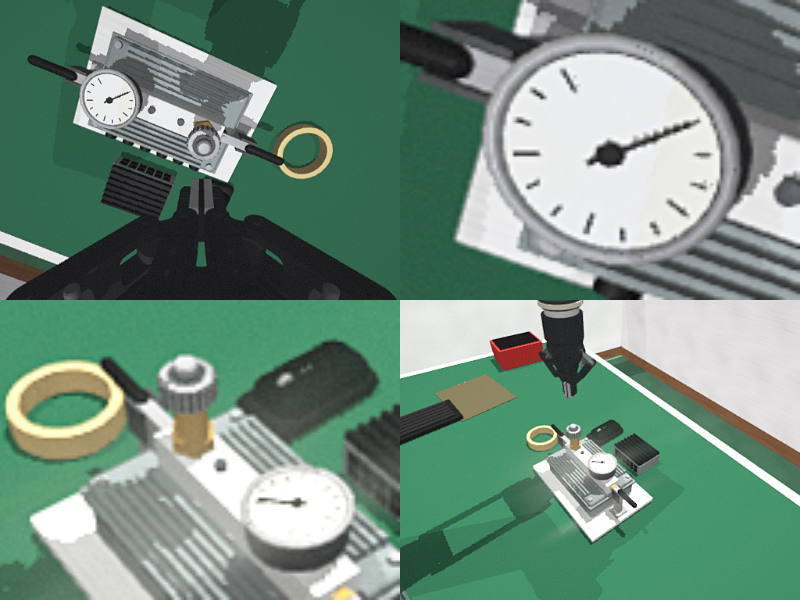

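The needle covers the first tick, at about -21° against a predicted -23° for zero. The nut sits high under the tip, the tip is up, and the bystanders have not moved.

```bash
python3 -c "
from plant import robot
print(robot.close_job())"
```

```text
the job is handed in; nothing more can be done
None
```

I unscrewed the lock nut to its stop, held the valve tip down until the gauge read zero, let the tip spring back up, and handed the job in at about 13.7 s with the bystanders untouched; the hand-in returned no verdict.

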